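# Clamp a sample rack on the shaker platform

## Task

The wire rack of sample containers stands loose on the orbital shaker's platform and must be clamped before a run. Push the eccentric's lever round to its released end so that the cam is at its low point, then push the clamp bar forward until it holds the rack square and snug against the fixed stop, and finally push the lever back to its locked end. Work by pushing with the fingertips only: do not lift or tip the rack, and leave the other things on the bench where they are.

Things in the scene. Friction and masses are not known exactly. Their poses are not given: they have to be found in the camera images.
- shaker: Orbital shaker, switched off, fixed on the bench: white housing 340 x 360 mm with a flat aluminium platform 340 x 340 mm, its top (the deck) 115 mm above the bench. Origin: on the bench under the shaker's centre. x: away from the robot's side, the way the clamp bar is pushed forward; y: left along the bars; z up. 'Shaker x, y' below are in this frame.
- stop_face (a point): Middle of the fixed stop's rubber face, at shaker x +125 mm, y 0, 23 mm above the deck. The stop is a fixed bar along the platform's far side, 250 mm long (shaker y), 46 mm high; its face looks back at the clamp bar.
- guide (a point): On the deck at shaker x -97.5, y 0 mm, the middle of the guide in which the clamp bar's steel tongue (28 mm wide) runs: low rails and two straps across it, shaker x -160 to -34 mm, y -26 to +26 mm, no higher than 17 mm above the deck. The tongue itself, 10 mm high, may stick out behind it to shaker x -173 mm.
- clamp_bar (a joint): Travel of the clamp bar in m: 0 drawn fully back to the robot's side, growing as it is pushed forward (+ shaker x); guide ends at 0.070, rack clamped square at about 0.060. Begins at 0 to 0.025. Slides with about 3 N when the cam is low and stays where it is left (some 4 N more once it pushes the rack along); when the cam is locked it is jammed (holds about 35 N).
- bar_back (a point): Middle of the clamp bar's flat back face, the face to push, at shaker y 0 and 36 mm above the deck; shaker x -23 mm plus the bar's travel. The bar is an upright aluminium plate with rubber front, 250 mm long (shaker y), 18 mm thick, 3 to 48 mm above the deck; its front face is 18 mm ahead of this point.
- cam_lever (a joint): Lever angle in rad: 0 locked end stop (cam high, grips the tongue), growing clockwise from above to 2.45, the released end stop (cam low). Grips below about 0.8. At 0 the lever points 210 deg from shaker x counted counter-clockwise (back to the robot, a little right, over the tongue), at 2.45 to 70 deg (left). Begins at 0 to 0.25. 2 N at the grip when free, up to 12 N gripping; stays where left.
- lever_pivot (a point): On the vertical pivot axis of the eccentric, 33 mm above the deck, at shaker x -97.5 mm, y +42.8 mm. Under the lever is the steel eccentric disc, 36 mm diameter, up to 12 mm above the deck, bearing on a loose brass shoe (9 mm high) beside the tongue. The lever's hub is 20 mm in diameter and reaches 47 mm above the deck.
- lever_grip (a point): Middle of the lever's black plastic sleeve, on its axis, 65 mm from the pivot and 33 mm above the deck. The lever is a level round bar: steel of 11 mm diameter, then the sleeve of 15 mm diameter from 33 to 90 mm from the pivot (25 to 41 mm above the deck); free space below it over the deck.
- rack: Steel wire rack, 70 mm deep (its x), 170 mm long (its y), wires up to 36 mm, with six yellow-capped sample containers (tops 65 mm above the deck); about 0.5 kg. Origin: centre of its underside, on the deck. Stands loose between clamp bar and stop, 8 to 16 mm short of the stop and up to 0.06 rad askew. Seated against the stop its origin is at shaker x +90 mm.
- spare_container: Bystander: sample container with yellow cap, 32 mm diameter, 62 mm tall, on the bench to the left of the shaker. Origin: centre of its underside.
- reagent_bottle: Bystander: brown glass bottle, 60 mm diameter, 140 mm tall, on the bench to the left of the shaker. Origin: centre of its underside.
- beaker: Bystander: glass beaker, 68 mm diameter, 85 mm tall, on the bench to the right of the shaker. Origin: centre of its underside.
Mind the look-alikes: they are no part of the job. What is shaped like the rack but purple is not meant.

How it is judged:
By the outcome, as a careful person would: the job done as asked, in the order asked, and still so for the second after the job is handed in, with the robot touching nothing.
It also fails if it takes over 61 s, if anything falls off the work surface, if the arm or the gripper's body presses on something with over 40 N, if the wrist force passes 120 N, or if a joint passes its speed limit or range.

## Robot

A 6-joint arm with a two-finger parallel gripper is mounted at the origin on the work surface. World frame = base frame: x ahead of the robot, y to its left, z up, the work surface at z = 0. Lengths are in m, angles in rad, forces in N, time in s.
With the tool pointing down it reaches from about 0.275 to 0.725 m from the base axis. Payload 5.6 kg.
Tool frame: the origin (TCP) lies on the centre line of the jaws, within the pads' length; the fingertips stand 19 mm ahead of it and the grasp point (between the pads) is the TCP; z points along the fingers, y is the direction in which the jaws open and shut (so a half turn about z gives the same grasp; the last joint's range is limited). The gripper opens to 85 mm and grips with 20 to 120 N. Pads are 22 mm wide; open, the fingers measure 114 mm over their backs; the gripper's body (76 mm by 85 mm) begins 54 mm behind the grasp point. The pads swing forward as they close: fully open they stand 13 mm farther back than shut.
Start: joints at [-0.86, 0.255, 0.108, 0, -1.424, -0.285], TCP at [0.227, -0.501, 0.25] pointing down, gripper open.
Joint ranges: [-2.95, 2.95], [-1.21, 1.97], [-1.09, 1.5], [-2.87, 1.71], [-2.94, -0.07], [-3.05, 3.05]. Speed limits (rad/s): [2.57, 2.57, 3.14, 3.14, 3.14, 3.14].

## Interface

Orientations are given as a unit quaternion [w, x, y, z].
In Python, from station import telemetry, cams, order gives the robot as it stands.
- The arm moves only by the tool apply_moves, never from a script. Its argument "moves" is a list that holds one entry, the list of rows, each a list of 7 numbers: the finger opening in cm, from 0 to 8.54, then the shift along the tool's x, y, z in cm, then the turn, a rotation vector about the tool's x, y, z in rad. A call has exactly 8 rows; each row shifts and turns the pose as measured when the row begins, along the tool's axes as they then stand; what a row does not reach is not made up. A row lasts 1/10 s, in which the tool goes at most 50 mm and 8.59 degrees, less where a joint would pass 70% of its speed; a pose out of reach is approached as far as the arm can. A call is refused whole if a number of a shift passes 5 or a number of a turn 0.15, either way. A call with a gripper value outside its range is refused whole. The fingers move at their own pace and stop on an object; the grip force is fixed at half the most. Time passes only in rows, so rows that do not move let the fingers close, or fill a call up. It gives the time, the measured TCP pose, the force and the opening at its end, in the units of the state.
- telemetry.observe(): the state, without advancing time (a new reading comes with each control period).
- cams.read_camera(name): name is "scene" or "top"; returns the picture (400x640x3 uint8, red, green, blue); there is no depth.
- cams.camera_params(name): a dict with "intrinsics" (3x3 intrinsics, pixels), "k1" (the pictures are not rectified: a ray, as slopes to the right and down, at radius r is drawn at 1 + k1 r^2 times it, then the intrinsics apply), "position" and "orientation" of the camera in the world. Camera axes: x right, y down, z forward; pixel columns grow to the right and rows downward; lengths in m; the calibration is good to about 2 mm. A picture is of the moment at which its call begins. camera_params takes no time and is no camera call.
- order.job_done(): hands the job in, once; it reports no verdict.
The state is a dict: "t": time; "joint_positions": joint angles; "joint_velocities": joint speeds; "joint_torque": joint torques, N m; "tcp_pos": TCP position; "tool_rot": TCP orientation; "force": force on the tool from outside, world axes, zero at the start; "wrist_torque": the same for the moment, N m; "gripper_width": finger opening in m.
Only numpy, scipy, OpenCV 4.12 (cv2) and the standard library are available. Lean on these libraries where they do the work, as an engineer would, in place of code of your own. Each camera call takes 0.05 s, during which the arm holds its last target.

## Working session

There is one attempt and no reset: what is moved stays moved. The work goes in short steps, Python scripts to look and compute and a tool call to move; the robot and the scene stay as the last step left them, time stands still between calls to the robot, and variables do not carry over. Pictures are saved under pics/ and viewed, and the job is handed in when it is done.

Besides the shell and the picture viewer there is one more tool, called after "Emit:" as a command line: name --argument value ..., lists and objects as JSON in quotes. apply_moves: Moves the arm, as the interface text tells. Its arguments: {"type":"object","properties":{"moves":{"type":"array","items":{"type":"array","items":{"type":"array","items":{"type":"number"}}}}},"required":["moves"]}

```bash
ls; mkdir -p pics
python3 - <<'E'
from station import telemetry, cams, order
import cv2
for n in ("scene","top"):
    im=cams.read_camera(n); cv2.imwrite(f"pics/{n}0.png",im[:,:,::-1]); print(n,cams.camera_params(n))
s=telemetry.observe(); print(s)
E
```

```text
pics
scene {'intrinsics': array([[500.0404567 ,   0.        , 316.08571208],
       [  0.        , 500.0404567 , 200.66248696],
       [  0.        ,   0.        ,   1.        ]]), 'k1': -0.15814561780301573, 'position': array([ 1.48036233, -0.26530375,  0.72447053]), 'orientation': array([-0.39731125,  0.72793054,  0.49232418, -0.26434412])}
top {'intrinsics': array([[468.5133399 ,   0.        , 317.48637837],
       [  0.        , 468.5133399 , 199.56051717],
       [  0.        ,   0.        ,   1.        ]]), 'k1': -0.10409164046446946, 'position': array([0.4684025 , 0.05679785, 1.21557424]), 'orientation': array([-0.04829514,  0.70910189, -0.70163075,  0.05056059])}
{'t': 0.1, 'joint_positions': array([-8.60385190e-01,  2.55677606e-01,  1.07162977e-01, -4.03596876e-04,
       -1.42390482e+00, -2.84609768e-01]), 'joint_velocities': array([-0.00177738,  0.00011017,  0.00386089,  0.00135747,  0.00273881,
       -0.00016649]), 'joint_torque': array([-4.45617683e-03, -3.87604094e+01,  2.38472342e+01,  5.37795961e+00,
       -3.81550213e-03,  3.37546545e-06]), 'tcp_pos': array([ 0.22706578, -0.50050206,  0.24950593]), 'tool_rot': array([-2.11903912e-04, -2.11266877e-01,  9.77428058e-01,  8.08434555e-04]), 'force': array([0.22891862, 0.72881217, 0.68857888]), 'wrist_torque': array([ 0.03048752,  0.02906616, -0.04012983]), 'gripper_width': 0.08555647623017741}
```

View pics/top0.png

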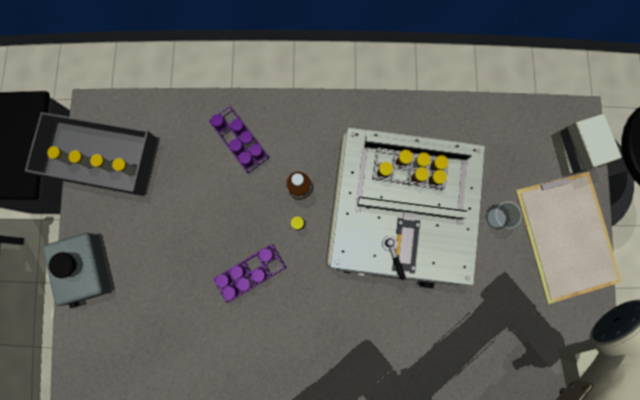

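View pics/scene0.png

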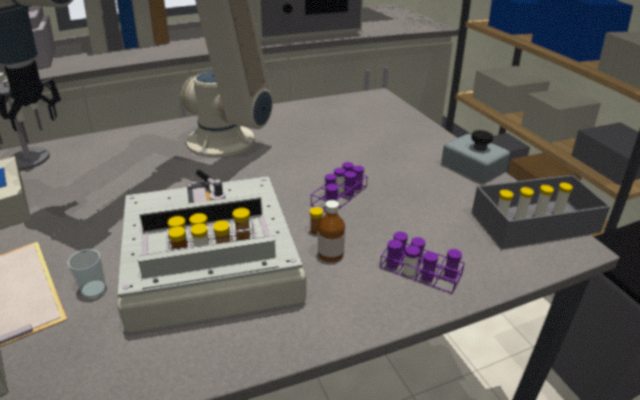

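```bash
cat > h.py <<'E'
import numpy as np, cv2
from scipy.spatial.transform import Rotation as R
from station import telemetry, cams, order
P={n:cams.camera_params(n) for n in("scene","top")}
def ray(n,uv):
    p=P[n];uv=np.atleast_2d(np.float64(uv)).reshape(-1,1,2)
    x=cv2.undistortPoints(uv,p['intrinsics'],np.array([p['k1'],0,0,0.]),).reshape(-1,2)
    q=p['orientation'];r=R.from_quat([q[1],q[2],q[3],q[0]])
    return p['position'],r.apply(np.c_[x,np.ones(len(x))])
def plane(n,uv,z):
    o,d=ray(n,uv);return o+d*((z-o[2])/d[:,2])[:,None]
def proj(n,X):
    p=P[n];q=p['orientation'];r=R.from_quat([q[1],q[2],q[3],q[0]]).inv()
    c=r.apply(np.atleast_2d(X)-p['position']);
    return cv2.projectPoints(c.reshape(-1,1,3),np.zeros(3),np.zeros(3),p['intrinsics'],np.array([p['k1'],0,0,0.]))[0].reshape(-1,2)
def crop(n,im,x0,y0,x1,y1,s,f):
    c=cv2.resize(im[y0:y1,x0:x1],None,fx=s,fy=s,interpolation=cv2.INTER_CUBIC);cv2.imwrite(f,c[:,:,::-1])
E
python3 - <<'E'
from h import *
im=cv2.imread("pics/top0.png")[:,:,::-1]
crop("top",im,320,120,500,300,3.3,"pics/top0c.png")
im=cv2.imread("pics/scene0.png")[:,:,::-1]
crop("scene",im,110,160,310,330,3.5,"pics/scene0c.png")
E
```

```text
(no output)
```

View pics/top0c.png

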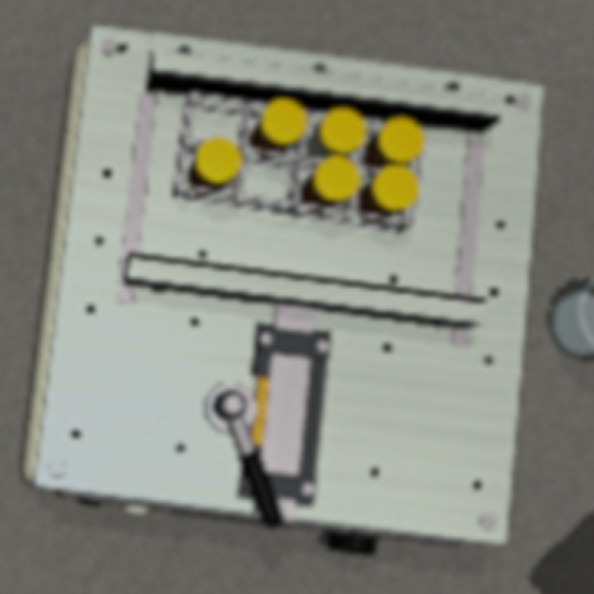

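View pics/scene0c.png

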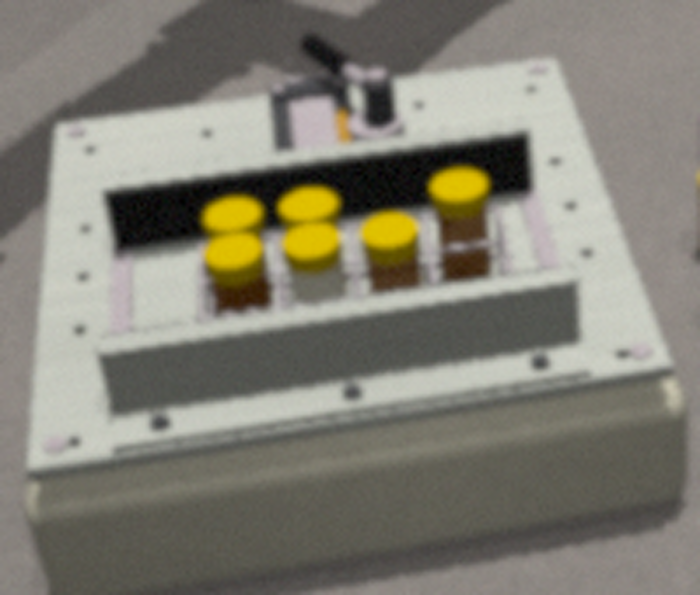

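Run:
```python
from h import *
t=np.array([[93,27],[543,86],[503,542],[37,487]])/3.3+[320,120]
s=np.array([[668,372],[30,472],[57,125],[556,62]])/3.5+[110,160]
# order: far-left, far-right, near-right, near-left
loc=np.array([[.17,.17],[.17,-.17],[-.17,-.17],[-.17,.17]])
def fit(a,b):
    a0,b0=a.mean(0),b.mean(0);H=(a-a0).T@(b-b0);th=np.arctan2(H[0,1]-H[1,0],H[0,0]+H[1,1])
    Rm=np.array([[np.cos(th),-np.sin(th)],[np.sin(th),np.cos(th)]]);return th,b0-Rm@a0,b-(a@Rm.T+b0-Rm@a0)
W={}
for n,q in(("top",t),("scene",s)):
    w=plane(n,q,.115)[:,:2];W[n]=w;th,o,r=fit(loc,w);print(n,th,o);print((r*1e3).round(1))
th,o,r=fit(np.r_[loc,loc],np.r_[W["top"],W["scene"]]);print(th,o)
```

```text
top -0.11731303412957274 [ 0.61247866 -0.1662077 ]
[[-1.7 -1.5]
 [-1.1  0.8]
 [ 2.6  2.8]
 [ 0.2 -2.1]]
scene -0.12631703276237277 [ 0.62107525 -0.16455157]
[[-1.4 -2.8]
 [-0.6  4.4]
 [-0.1  0.9]
 [ 2.1 -2.5]]
-0.12181178598578689 [ 0.61677696 -0.16537964]
```

Run:
```python
from h import *
hub_t=np.array([231,404])/3.3+[320,120]; hub_s=np.array([370,75])/3.5+[110,160]
print(plane("top",hub_t,.162),plane("scene",hub_s,.162))
def tri(a,b):
    o1,d1=ray("top",a);o2,d2=ray("scene",b);d1=d1[0];d2=d2[0]
    l=np.linalg.lstsq(np.c_[d1,-d2],o2-o1,rcond=None)[0];return o1+l[0]*d1,o2+l[1]*d2
print(tri(hub_t,hub_s))
for th,o in((-.117,[.6125,-.1662]),(-.126,[.6211,-.1645]),(-.1218,[.6168,-.1654])):
    Rm=np.array([[np.cos(th),-np.sin(th)],[np.sin(th),np.cos(th)]])
    print(Rm@[-.0975,.0428]+o)
    pts={'hub':[-.0975,.0428,.162],'stopTL':[.125,.125,.161],'stopTR':[.125,-.125,.161],'fl':[.17,.17,.115],'fr':[.17,-.17,.115],'nr':[-.17,-.17,.115],'nl':[-.17,.17,.115],'farbotl':[.17,.17,.0],'tongueGuideFar':[-.034,0,.132],'guideNear':[-.16,0,.132]}
    for k,v in pts.items():
        X=np.r_[Rm@v[:2]+o,v[2]]
        print(k,((proj("top",X)[0]-[320,120])*3.3).round(),((proj("scene",X)[0]-[110,160])*3.5).round())
t=np.array([[93,27],[543,86],[503,542],[37,487]])/3.3+[320,120]
s=np.array([[668,372],[30,472],[57,125],[556,62]])/3.5+[110,160]
for a,b in zip(t,s): print(tri(a,b))
```

```text
[[ 0.52114408 -0.11003987  0.162     ]] [[ 0.52538842 -0.11345934  0.162     ]]
(array([ 0.52129671, -0.11052269,  0.15895101]), array([ 0.52075753, -0.11272301,  0.15927245]))
[ 0.52066276 -0.11231112]
hub [234. 405.] [370.  71.]
stopTL [151.  75.] [565. 257.]
stopTR [501. 121.] [ 92. 329.]
fl [91. 25.] [667. 361.]
fr [544.  85.] [ 20. 466.]
nr [507. 546.] [ 50. 121.]
nl [ 34. 487.] [550.  54.]
farbotl [81. 66.] [670. 514.]
tongueGuideFar [297. 325.] [316. 174.]
guideNear [278. 503.] [302.  72.]
[ 0.52975147 -0.10978678]
hub [231. 391.] [377.  77.]
stopTL [151.  62.] [571. 267.]
stopTR [499. 111.] [ 95. 337.]
fl [91. 12.] [674. 372.]
fr [543.  76.] [ 22. 475.]
nr [502. 535.] [ 56. 125.]
nl [ 30. 473.] [559.  60.]
farbotl [81. 54.] [676. 525.]
tongueGuideFar [294. 313.] [322. 181.]
guideNear [274. 491.] [309.  77.]
[ 0.52522248 -0.11107092]
hub [232. 398.] [374.  74.]
stopTL [151.  68.] [568. 262.]
stopTR [500. 116.] [ 93. 333.]
fl [91. 18.] [671. 367.]
fr [544.  80.] [ 21. 470.]
nr [505. 540.] [ 53. 123.]
nl [ 32. 480.] [554.  57.]
farbotl [81. 60.] [673. 520.]
tongueGuideFar [295. 319.] [318. 178.]
guideNear [276. 497.] [305.  75.]
(array([ 0.80160608, -0.01924748,  0.10811971]), array([ 0.8022445 , -0.01734821,  0.10818138]))
(array([ 0.76124689, -0.35545144,  0.11160669]), array([ 0.76198351, -0.35093615,  0.11011597]))
(array([ 0.42623672, -0.31294865,  0.11307838]), array([ 0.42653115, -0.31104677,  0.11242928]))
(array([0.46369561, 0.02023007, 0.10886749]), array([0.4654688 , 0.02598978, 0.10866964]))
```

```bash
cat >> h.py <<'E'
TH=-.12;O=np.array([.6135,-.166])
RS=np.array([[np.cos(TH),-np.sin(TH)],[np.sin(TH),np.cos(TH)]])
def toS(w): return (np.atleast_2d(w)[:,:2]-O)@RS
def toW(s): return np.atleast_2d(s)@RS.T+O
def st():
    s=telemetry.observe();q=s['tool_rot'];r=R.from_quat([q[1],q[2],q[3],q[0]]);M=r.as_matrix()
    f=s['force'];print('t',s['t'].__round__(2),'S',(toS(s['tcp_pos'])[0]*1e3).round(1),'z',(s['tcp_pos'][2]*1e3).round(1),
     'Fsh',(f[:2]@RS).round(1),f[2].round(1),'yaw x-axis in S',np.arctan2(*(M[:2,0]@RS)[::-1]).round(3),'zax',M[:,2].round(3),'w',s['gripper_width'].round(4),'j6',s['joint_positions'][5].round(2))
    return s,M
def go(sx,sy,z,M,s):
    d=np.r_[toW([sx,sy])[0],z]-s['tcp_pos'];return (M.T@d*100).round(2)
E
python3 - <<'E'
from h import *
s,M=st();print(M.round(3))
T=lambda p:np.array(p)/3.3+[320,120]
print('hub',toS(plane("top",T([231,404]),.162)), 'tip',toS(plane("top",T([272,520]),.148)))
print('bar top back L,R',toS(plane("top",T([[126,283],[478,324]]),.163)),'front',toS(plane("top",T([[130,254],[486,300]]),.163)))
print('stop',toS(plane("top",T([[151,72],[500,120]]),.161)))
print('caps',toS(plane("top",T([[217,161],[336,179],[395,188],[283,121],[342,130],[401,139]]),.18)).round(3))
print('tool to',go(-.144,-.008,.2,M,s))
E
```

```text
Traceback (most recent call last):
  File "h.py", line 25, in st
    'Fsh',(f[:2]@RS).round(1),f[2].round(1),'yaw x-axis in S',np.arctan2(*(M[:2,0]@RS)[::-1]).round(3),'zax',M[:,2].round(3),'w',s['gripper_width'].round(4),'j6',s['joint_positions'][5].round(2))
                                                                                                                                 ^^^^^^^^^^^^^^^^^^^^^^^^
AttributeError: 'float' object has no attribute 'round'
```

```bash
sed -i "s/s\['gripper_width'\].round(4)/round(s['gripper_width'],4)/" h.py
python3 - <<'E'
from h import *
s,M=st();print(M.round(3))
T=lambda p:np.array(p)/3.3+[320,120]
print('hub',toS(plane("top",T([231,404]),.162)), 'tip',toS(plane("top",T([272,520]),.148)))
print('bar top back L,R',toS(plane("top",T([[126,283],[478,324]]),.163)),'front',toS(plane("top",T([[130,254],[486,300]]),.163)))
print('stop',toS(plane("top",T([[151,72],[500,120]]),.161)))
print('caps',toS(plane("top",T([[217,161],[336,179],[395,188],[283,121],[342,130],[401,139]]),.18)).round(3))
print('tool to',go(-.144,-.008,.2,M,s))
E
```

```text
t 0.1 S [-343.6 -378.4] z 249.5 Fsh [0.1 0.8] 0.7 yaw x-axis in S -2.596 zax [-0.001  0.001 -1.   ] w 0.0856 j6 -0.28
[[-0.911 -0.413 -0.001]
 [-0.413  0.911  0.001]
 [ 0.     0.002 -1.   ]]
hub [[-0.09839086  0.04450157]] tip [[-0.17289061  0.00534777]]
bar top back L,R [[-0.02524869  0.12566074]
 [-0.02188532 -0.12019483]] front [[-0.00489111  0.12529943]
 [-0.0044893  -0.12435203]]
stop [[ 0.12584999  0.12553223]
 [ 0.1250255  -0.12442041]]
caps [[ 0.064  0.075]
 [ 0.063 -0.008]
 [ 0.062 -0.049]
 [ 0.098  0.033]
 [ 0.097 -0.009]
 [ 0.097 -0.05 ]]
tool to [-36.29  21.29   4.98]
```

Emit:
apply_moves --moves '[[[0, -4, 2, 0, 0, 0, 0.14], [0, -4, 2, 0, 0, 0, 0.14], [0, -4, 2, 0, 0, 0, 0.14], [0, -4, 2, 0, 0, 0, 0.13], [0, -2, 3, 0, 0, 0, 0], [0, -2, 3, 0, 0, 0, 0], [0, 0, 3, 0, 0, 0, 0], [0, 0, 0, 0, 0, 0, 0]]]'

```text
t: 0.9
tcp_pos: [0.4164, -0.3006, 0.2447]
tool_rot: [-0.004, 0.066, 0.998, 0.004]
force: [-0.5, -0.3, -0.7]
gripper_width: 0.0002
```

Run:
```python
from h import *
s,M=st()
print('tool to',go(-.140,-.018,.2,M,s))
```

```text
t 0.9 S [-179.5 -157.2] z 244.7 Fsh [-0.5 -0.4] -0.7 yaw x-axis in S 3.13 zax [-0.008  0.008 -1.   ] w 0.0002 j6 -1.38
tool to [-3.83 13.93  4.53]
```

Emit:
apply_moves --moves '[[[0, -1.3, 4, 1, 0, 0, 0], [0, -1.3, 4, 1, 0, 0, 0], [0, -1.2, 3.5, 1, 0, 0, 0], [0, 0, 2, 0.5, 0, 0, 0], [0, 0, 0.5, 0, 0, 0, 0], [0, 0, 0, 0, 0, 0, 0], [0, 0, 0, 0, 0, 0, 0], [0, 0, 0, 0, 0, 0, 0]]]'

```text
t: 1.7
tcp_pos: [0.4727, -0.1649, 0.2074]
tool_rot: [-0.006, 0.067, 0.998, 0.003]
force: [-0.3, -0.9, 0.7]
gripper_width: 0.0
```

Run:
```python
from h import *
s,M=st()
print('tool to',go(-.140,-.022,.158,M,s))
im=cams.read_camera("top");crop("top",im,320,120,500,300,3.3,"pics/top1c.png")
im=cams.read_camera("scene");crop("scene",im,110,100,310,270,3.5,"pics/scene1c.png")
```

```text
t 1.7 S [-140.   -15.8] z 207.4 Fsh [-0.2 -1. ] 0.7 yaw x-axis in S 3.127 zax [-0.012  0.007 -1.   ] w 0.0 j6 -1.68
tool to [-0.07 -0.65  4.94]
```

View pics/top1c.png

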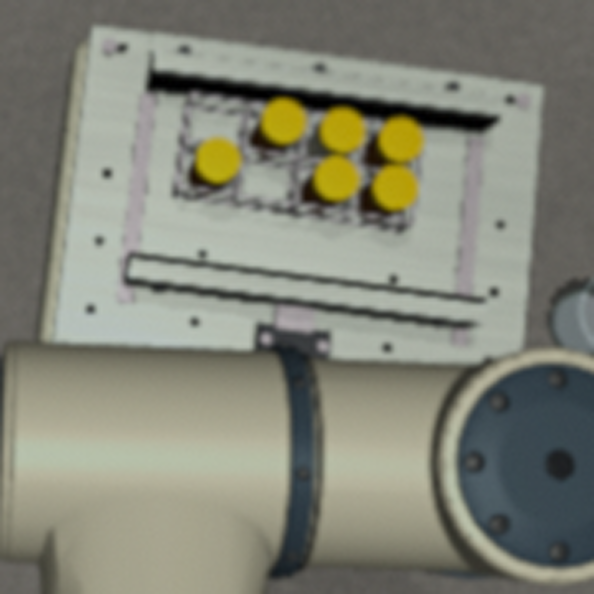

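View pics/scene1c.png

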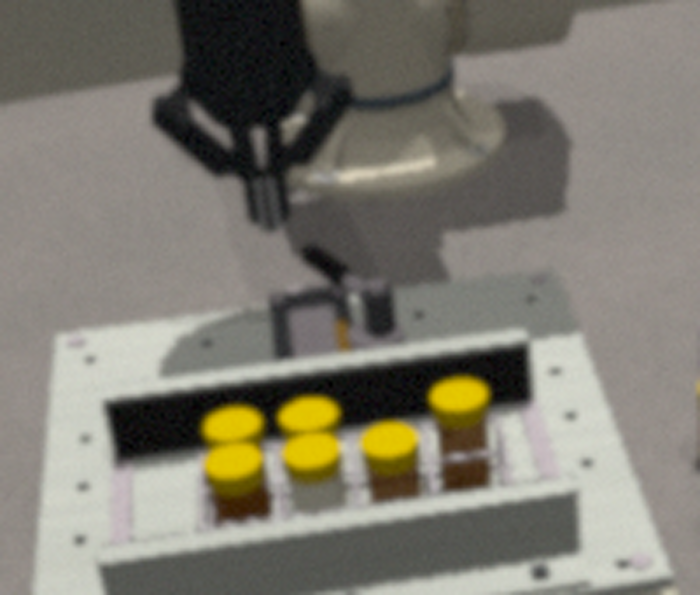

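Emit:
apply_moves --moves '[[[0, 0, -0.6, 0, 0, 0, 0], [0, 0, 0, 1.5, 0, 0, 0], [0, 0, 0, 1.5, 0, 0, 0], [0, 0, 0, 1, 0, 0, 0], [0, 0, 0, 0.8, 0, 0, 0], [0, 0, 0, 0, 0, 0, 0], [0, 0, 0, 0, 0, 0, 0], [0, 0, 0, 0, 0, 0, 0]]]'

```text
t: 2.6
tcp_pos: [0.4717, -0.175, 0.1596]
tool_rot: [-0.004, 0.069, 0.998, 0.002]
force: [-0.2, 0.2, 0.4]
gripper_width: 0.0001
```

Run:
```python
from h import *
s,M=st()
for ph in range(210,60,-10):
    a=np.radians(ph);p=np.array([-97.5,42.8])+63*np.array([np.cos(a),np.sin(a)])+20*np.array([-np.sin(a),np.cos(a)])
    print(ph,p.round(1),end='; ')
```

```text
t 2.6 S [-139.7  -25.9] z 159.6 Fsh [-0.2  0.2] 0.4 yaw x-axis in S 3.123 zax [-0.008  0.005 -1.   ] w 0.0001 j6 -1.66
210 [-142.1   -6. ]; 200 [-149.9    2.5]; 190 [-156.1   12.2]; 180 [-160.5   22.8]; 170 [-163.   34.]; 160 [-163.5   45.6]; 150 [-162.1   57. ]; 140 [-158.6   68. ]; 130 [-153.3   78.2]; 120 [-146.3   87.4]; 110 [-137.8   95.2]; 100 [-128.1  101.4]; 90 [-117.5  105.8]; 80 [-106.3  108.3]; 70 [-94.7 108.8];
```

Emit:
apply_moves --moves '[[[0, 0.2, 2, 0.2, 0, 0, 0], [0, 0.8, 0.85, 0, 0, 0, 0], [0, 0.6, 1, 0, 0, 0, 0], [0, 0.45, 1.05, 0, 0, 0, 0], [0, 0.25, 1.1, 0, 0, 0, 0], [0, 0, 0, 0, 0, 0, 0], [0, 0, 0, 0, 0, 0, 0], [0, 0, 0, 0, 0, 0, 0]]]'

```text
t: 3.4
tcp_pos: [0.4612, -0.1185, 0.1644]
tool_rot: [0.003, 0.068, 0.998, -0.006]
force: [-0.4, 0.5, 0.2]
gripper_width: 0.0001
```

Run:
```python
from h import *
s,M=st()
im=cams.read_camera("scene");crop("scene",im,110,100,310,270,3.5,"pics/scene2c.png")
```

```text
t 3.4 S [-156.9   28.9] z 164.4 Fsh [-0.4  0.4] 0.2 yaw x-axis in S 3.127 zax [ 0.006 -0.012 -1.   ] w 0.0001 j6 -1.8
```

View pics/scene2c.png

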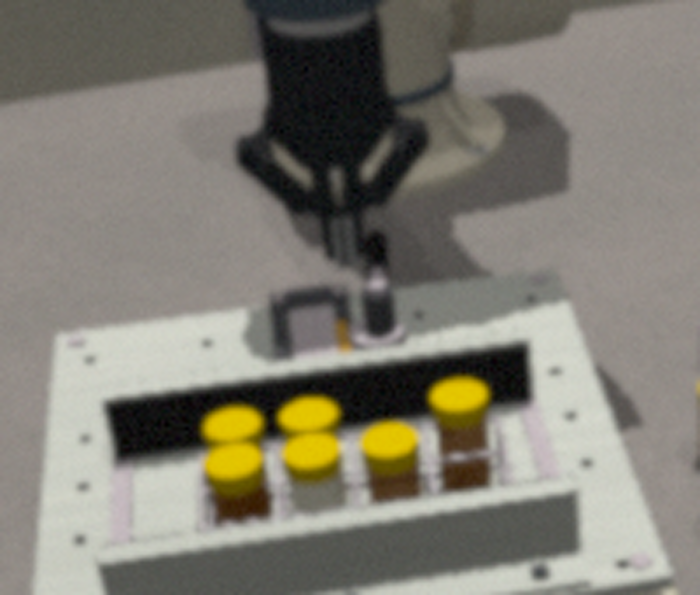

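Emit:
apply_moves --moves '[[[0, 0.5, 0.2, 0.8, 0, 0, 0], [0, 0.2, 1.2, 0.1, 0, 0, 0], [0, -0.1, 1.2, 0.1, 0, 0, 0], [0, -0.35, 1.1, 0.1, 0, 0, 0], [0, -0.5, 1, 0.1, 0, 0, 0], [0, 0, 0, 0, 0, 0, 0], [0, 0, 0, 0, 0, 0, 0], [0, 0, 0, 0, 0, 0, 0]]]'

```text
t: 4.25
tcp_pos: [0.4705, -0.0707, 0.1501]
tool_rot: [0.003, 0.068, 0.998, -0.007]
force: [-1.1, -1.6, 1.0]
gripper_width: -0.0002
```

Run:
```python
from h import *
s,M=st()
im=cams.read_camera("scene");crop("scene",im,110,100,310,270,3.5,"pics/scene3c.png")
```

```text
t 4.25 S [-153.4   77.5] z 150.1 Fsh [-0.9 -1.7] 1.0 yaw x-axis in S 3.127 zax [ 0.004 -0.014 -1.   ] w -0.0002 j6 -1.91
```

View pics/scene3c.png

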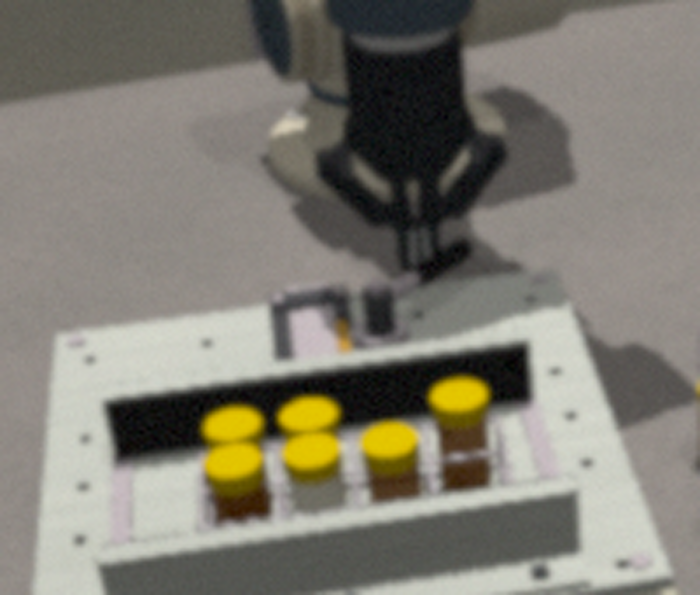

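Emit:
apply_moves --moves '[[[0, -0.7, 0.95, -0.3, 0, 0, 0], [0, -0.85, 0.8, 0, 0, 0, 0], [0, -1, 0.6, 0, 0, 0, 0], [0, -1.05, 0.45, 0, 0, 0, 0], [0, -1.1, 0.25, 0, 0, 0, 0], [0, -1, 0.05, 0, 0, 0, 0], [0, 0, 0, 0, 0, 0, 0], [0, 0, 0, 0, 0, 0, 0]]]'

```text
t: 5.1
tcp_pos: [0.5349, -0.0465, 0.1513]
tool_rot: [-0.0, 0.068, 0.998, -0.007]
force: [-4.2, -0.2, 0.9]
gripper_width: 0.0005
```

Run:
```python
from h import *
s,M=st()
im=cams.read_camera("scene");crop("scene",im,110,100,310,270,3.5,"pics/scene4c.png")
```

```text
t 5.1 S [-92.4 109.2] z 151.3 Fsh [-4.2 -0.7] 0.9 yaw x-axis in S 3.125 zax [-0.001 -0.014 -1.   ] w 0.0005 j6 -1.93
```

View pics/scene4c.png

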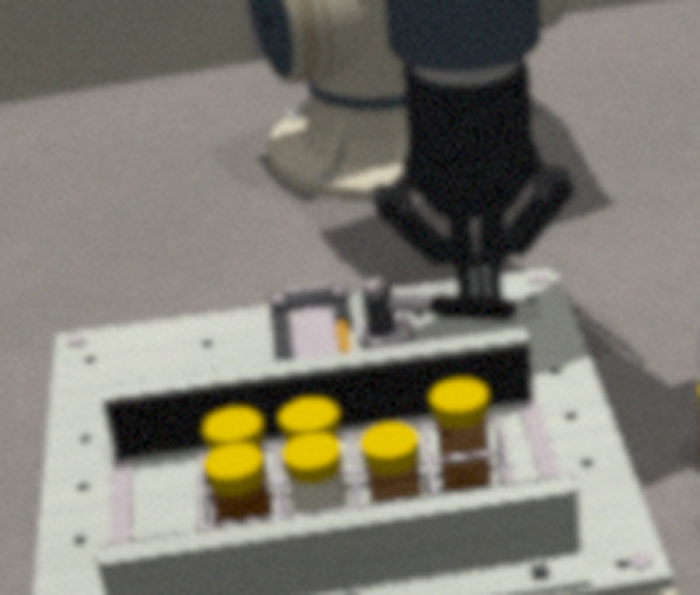

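Emit:
apply_moves --moves '[[[0, -0.5, 0, 0, 0, 0, 0], [0, -0.6, 0, 0, 0, 0, 0], [0, -0.7, -0.1, 0, 0, 0, 0], [0, -0.7, 0, 0, 0, 0, 0], [0, 0, 0, 0, 0, 0, 0], [0, 0, 0, 0, 0, 0, 0], [0, 0, 0, 0, 0, 0, 0], [0, 0, 0, 0, 0, 0, 0]]]'

```text
t: 5.95
tcp_pos: [0.535, -0.0464, 0.152]
tool_rot: [-0.023, 0.069, 0.997, -0.003]
force: [-2.1, 1.2, 0.2]
gripper_width: -0.0
```

Run:
```python
from h import *
s,M=st()
```

```text
t 5.95 S [-92.3 109.4] z 152.0 Fsh [-2.2  0.9] 0.2 yaw x-axis in S 3.122 zax [-0.046 -0.003 -0.999] w -0.0 j6 -1.91
```

```bash
cat >> h.py <<'E'
def lvl(M,yaw=np.pi):
    # turn (tool axes) that makes tool z down, tool x along shaker angle yaw
    x=np.r_[RS@[np.cos(yaw),np.sin(yaw)],0];z=np.array([0,0,-1.]);G=np.c_[x,np.cross(z,x),z]
    return R.from_matrix(M.T@G).as_rotvec().round(3)
E
python3 - <<'E'
from h import *
s,M=st();print(lvl(M))
E
```

```text
t 5.95 S [-92.3 109.4] z 152.0 Fsh [-2.2  0.9] 0.2 yaw x-axis in S 3.122 zax [-0.046 -0.003 -0.999] w -0.0 j6 -1.91
[-0.009 -0.046 -0.019]
```

Emit:
apply_moves --moves '[[[0, 2, 0, 0, 0, -0.025, 0], [0, 0, 0, -2, 0, -0.02, 0], [0, 0, 0, -2, 0, 0, 0], [0, 0, 0, -2, 0, 0, 0], [0, -1, -2.5, -0.5, 0, 0, 0], [0, -1.5, -3, 0, 0, 0, 0], [0, -1.5, -2.5, 0, 0, 0, 0], [0, 0, 0, 0, 0, 0, 0]]]'

```text
t: 6.75
tcp_pos: [0.5506, -0.1313, 0.2277]
tool_rot: [0.009, 0.068, 0.998, -0.006]
force: [0.2, 0.2, -0.1]
gripper_width: 0.0001
```

Run:
```python
from h import *
s,M=st();print(lvl(M), go(-.05,0,.161,M,s))
```

```text
t 6.75 S [-66.6  26.9] z 227.7 Fsh [0.2 0.3] -0.1 yaw x-axis in S 3.126 zax [ 0.016 -0.013 -1.   ] w 0.0001 j6 -1.76
[-0.011  0.018 -0.015] [-1.58 -2.6   6.72]
```

Emit:
apply_moves --moves '[[[0, -0.8, -1.5, 0, -0.01, 0.018, -0.015], [0, -0.6, -1.1, 1, 0, 0, 0], [0, 0, 0, 1.8, 0, 0, 0], [0, 0, 0, 1.8, 0, 0, 0], [0, 0, 0, 1.2, 0, 0, 0], [0, 0, 0, 0.6, 0, 0, 0], [0, 0, 0, 0, 0, 0, 0], [0, 0, 0, 0, 0, 0, 0]]]'

```text
t: 7.55
tcp_pos: [0.5659, -0.1608, 0.1628]
tool_rot: [0.005, 0.062, 0.998, -0.001]
force: [0.3, 0.6, 0.8]
gripper_width: -0.0003
```

Run:
```python
from h import *
s,M=st();print(lvl(M), go(-.04,0,.161,M,s))
im=cams.read_camera("scene");crop("scene",im,110,100,310,270,3.5,"pics/scene5c.png")
im=cams.read_camera("top");crop("top",im,320,120,500,300,3.3,"pics/top5c.png")
```

```text
t 7.55 S [-47.9  -0.6] z 162.8 Fsh [0.2 0.6] 0.8 yaw x-axis in S 3.138 zax [ 0.01  -0.003 -1.   ] w -0.0003 j6 -1.69
[-0.002  0.01  -0.003] [-0.79  0.06  0.19]
```

View pics/scene5c.png

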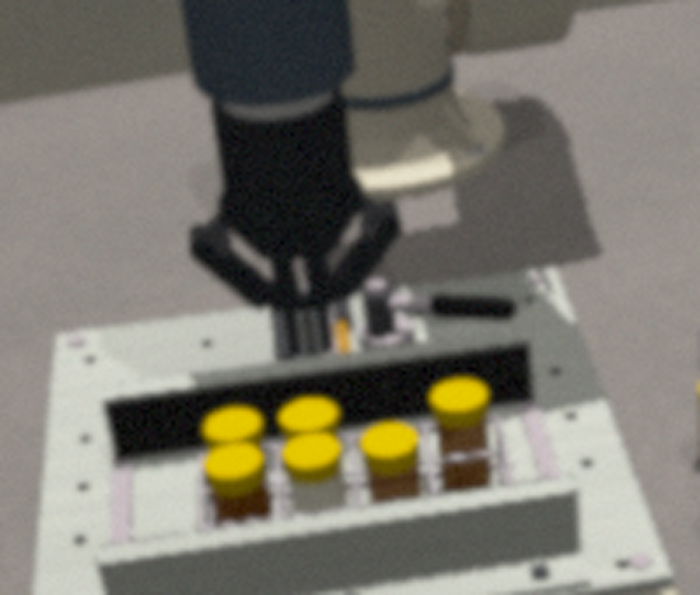

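View pics/top5c.png

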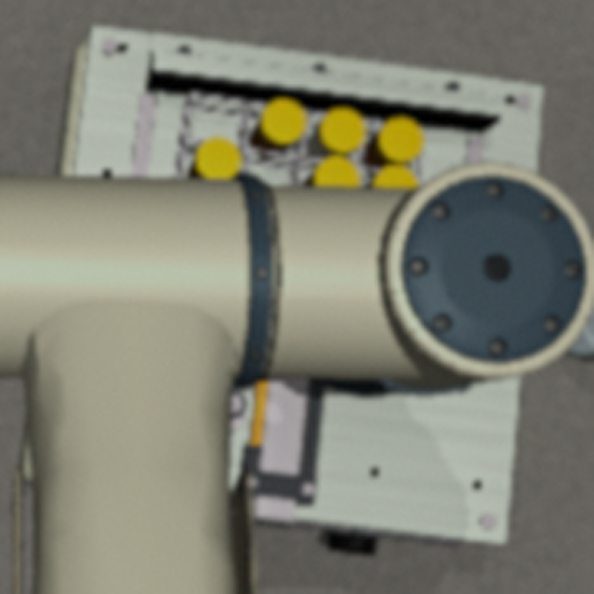

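Emit:
apply_moves --moves '[[[0, -0.8, 0, 0.2, 0, 0.01, 0], [0, -0.7, 0, 0, 0, 0, 0], [0, -0.7, 0, 0, 0, 0, 0], [0, -0.7, 0, 0, 0, 0, 0], [0, -0.7, 0, 0, 0, 0, 0], [0, -0.7, 0, 0, 0, 0, 0], [0, 0, 0, 0, 0, 0, 0], [0, 0, 0, 0, 0, 0, 0]]]'

```text
t: 8.45
tcp_pos: [0.611, -0.1661, 0.1633]
tool_rot: [0.001, 0.062, 0.998, -0.001]
force: [-2.2, -0.1, 0.5]
gripper_width: -0.0001
```

Run:
```python
from h import *
s,M=st();print(lvl(M), go(.02,0,.161,M,s))
```

```text
t 8.45 S [-2.5 -0.5] z 163.3 Fsh [-2.1 -0.3] 0.5 yaw x-axis in S 3.138 zax [ 0.001 -0.001 -1.   ] w -0.0001 j6 -1.68
[-0.001  0.001 -0.003] [-2.25  0.05  0.24]
```

Emit:
apply_moves --moves '[[[0, -0.6, 0, 0.2, 0, 0, 0], [0, -0.6, 0, 0, 0, 0, 0], [0, -0.5, 0, 0, 0, 0, 0], [0, -0.4, 0, 0, 0, 0, 0], [0, -0.4, 0, 0, 0, 0, 0], [0, -0.3, 0, 0, 0, 0, 0], [0, 0, 0, 0, 0, 0, 0], [0, 0, 0, 0, 0, 0, 0]]]'

```text
t: 9.25
tcp_pos: [0.6388, -0.1696, 0.1616]
tool_rot: [-0.002, 0.062, 0.998, -0.001]
force: [-5.3, 1.3, 2.4]
gripper_width: -0.0004
```

Run:
```python
from h import *
s,M=st();print(lvl(M), go(.027,0,.161,M,s))
im=cams.read_camera("scene");crop("scene",im,110,100,310,270,3.5,"pics/scene6c.png")
```

```text
t 9.25 S [25.5 -0.6] z 161.6 Fsh [-5.5  0.7] 2.4 yaw x-axis in S 3.138 zax [-0.004 -0.001 -1.   ] w -0.0004 j6 -1.67
[-0.001 -0.003 -0.003] [-0.15  0.06  0.06]
```

View pics/scene6c.png

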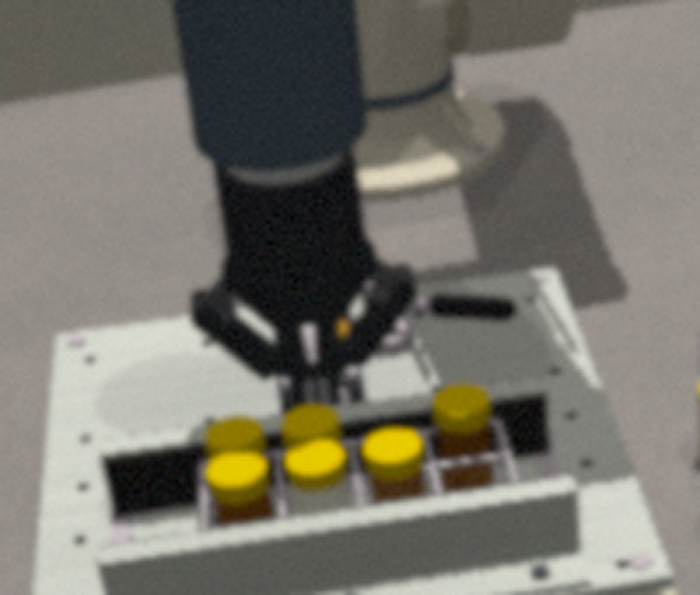

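Emit:
apply_moves --moves '[[[0, -0.2, 0, 0, 0, 0, 0], [0, -0.2, 0, 0, 0, 0, 0], [0, -0.2, 0, 0, 0, 0, 0], [0, -0.2, 0, 0, 0, 0, 0], [0, -0.2, 0, 0, 0, 0, 0], [0, -0.2, 0, 0, 0, 0, 0], [0, -0.2, 0, 0, 0, 0, 0], [0, -0.2, 0, 0, 0, 0, 0]]]'

```text
t: 10.1
tcp_pos: [0.6414, -0.17, 0.1619]
tool_rot: [-0.016, 0.062, 0.998, 0.001]
force: [-10.1, 2.8, 5.5]
gripper_width: -0.0
```

Run:
```python
from h import *
s,M=st();print(lvl(M))
im=cams.read_camera("scene");crop("scene",im,110,160,310,330,3.5,"pics/scene7c.png")
```

```text
t 10.1 S [28.2 -0.6] z 161.9 Fsh [-10.4   1.6] 5.5 yaw x-axis in S 3.138 zax [-0.032  0.003 -0.999] w -0.0 j6 -1.67
[-0.001 -0.032 -0.003]
```

View pics/scene7c.png

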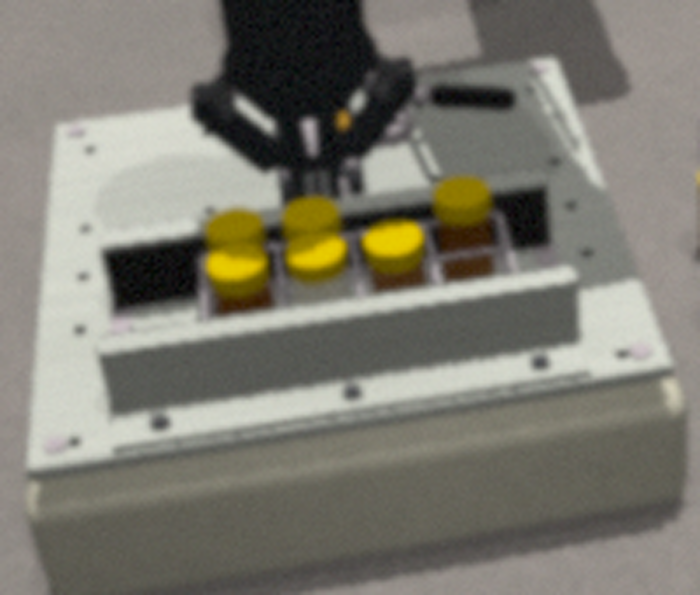

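Emit:
apply_moves --moves '[[[0, -0.2, 0, 0, 0, -0.02, 0], [0, -0.3, 0, 0, 0, -0.02, 0], [0, -0.3, 0, 0, 0, -0.02, 0], [0, -0.4, 0, 0, 0, -0.02, 0], [0, -0.4, 0, 0, 0, -0.02, 0], [0, -0.4, 0, 0, 0, -0.02, 0], [0, -0.4, 0, 0, 0, -0.02, 0], [0, -0.4, 0, 0, 0, -0.02, 0]]]'

```text
t: 10.95
tcp_pos: [0.6406, -0.1699, 0.1606]
tool_rot: [0.034, 0.062, 0.997, -0.002]
force: [-16.7, 4.9, 9.3]
gripper_width: 0.0003
```

Run:
```python
from h import *
s,M=st();print(lvl(M))
```

```text
t 10.95 S [27.4 -0.7] z 160.6 Fsh [-17.2   2.9] 9.3 yaw x-axis in S 3.137 zax [ 0.068 -0.009 -0.998] w 0.0003 j6 -1.68
[-0.     0.069 -0.005]
```

Emit:
apply_moves --moves '[[[0, 1, 0, 0, 0, 0, 0], [0, 2, 0, 0, 0, 0.03, 0], [0, 0, 0, -2.5, 0, 0.035, 0], [0, 0, 0, -3, 0, 0, 0], [0, 3, 0, -3, 0, 0, 0], [0, 5, 4, 0, 0, 0, 0], [0, 5, 5, 0, 0, 0, 0], [0, 5, 5, 0, 0, 0, 0]]]'

```text
t: 11.75
tcp_pos: [0.4784, -0.0456, 0.2429]
tool_rot: [-0.0, 0.066, 0.998, -0.0]
force: [0.8, 1.6, 1.1]
gripper_width: -0.0001
```

Emit:
apply_moves --moves '[[[0, 4, 5, 0, 0, 0, 0], [0, 4, 5, 0, 0, 0, 0], [0, 2, 5, 0, 0, 0, 0], [0, 0, 0, 0, 0, 0, 0], [0, 0, 0, 0, 0, 0, 0], [0, 0, 0, 0, 0, 0, 0], [0, 0, 0, 0, 0, 0, 0], [0, 0, 0, 0, 0, 0, 0]]]'

```text
t: 12.55
tcp_pos: [0.4116, 0.0916, 0.2456]
tool_rot: [0.004, 0.064, 0.998, 0.003]
force: [-0.7, 0.6, -0.9]
gripper_width: 0.0001
```

Run:
```python
from h import *
s,M=st();print(lvl(M))
im=cams.read_camera("top");crop("top",im,320,120,500,300,3.3,"pics/top8c.png")
im=cams.read_camera("scene");crop("scene",im,110,160,310,330,3.5,"pics/scene8c.png")
```

```text
t 12.55 S [-231.2  231.6] z 245.6 Fsh [-0.7  0.5] -0.9 yaw x-axis in S 3.134 zax [ 0.008  0.005 -1.   ] w 0.0001 j6 -2.29
[ 0.006  0.008 -0.007]
```

View pics/top8c.png

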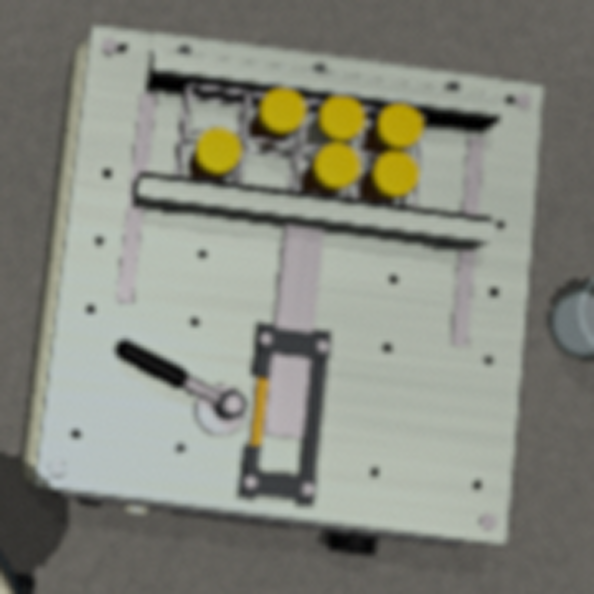

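View pics/scene8c.png

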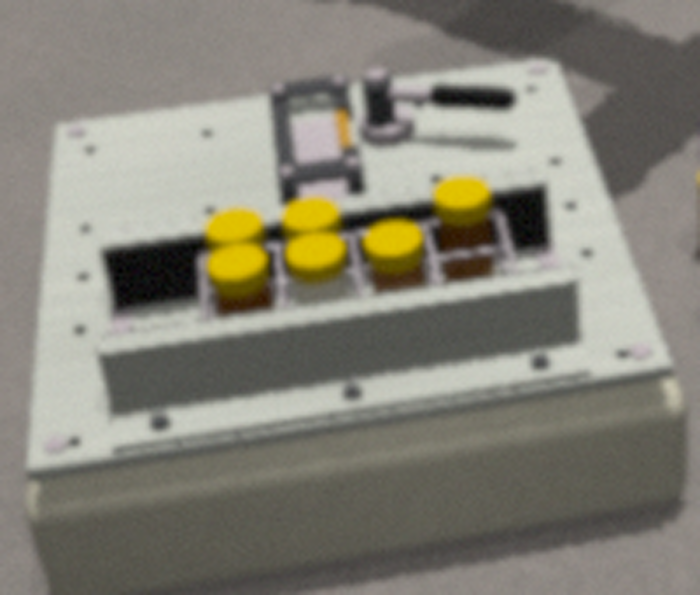

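```bash
cat > m.py <<'E'
from h import *
im=cv2.imread("pics/"+__import__('sys').argv[1])
hsv=cv2.cvtColor(im,cv2.COLOR_BGR2HSV);m=cv2.inRange(hsv,(20,150,120),(35,255,255))
m=cv2.morphologyEx(m,cv2.MORPH_OPEN,np.ones((9,9)))
n,l,stt,c=cv2.connectedComponentsWithStats(m)
c=np.array([c[i] for i in range(1,n) if stt[i,4]>900])
T=lambda p:np.array(p)/3.3+[320,120]
S=toS(plane("top",T(c),.18));print('caps mm',(S*1e3).round(1))
E
python3 m.py top0c.png; python3 m.py top8c.png
python3 - <<'E'
from h import *
T=lambda p:np.array(p)/3.3+[320,120]
tip=toS(plane("top",T([[118,343],[184,379]]),.148))-[-.0975,.0428];print(np.degrees(np.arctan2(tip[:,1],tip[:,0])),np.hypot(*tip.T))
print('bar back',toS(plane("top",T([[135,203],[485,245]]),.163)),'front',toS(plane("top",T([[139,173],[490,219]]),.163)))
E
```

```text
caps mm [[ 98.3  32.4]
 [ 80.3  -8.2]
 [ 79.2 -49.3]
 [ 64.7  74.7]]
caps mm [[106.2  33.9]
 [ 89.4  -7.4]
 [106.6 -48.7]
 [ 71.6  74.9]
 [ 72.4 -48.3]]
[68.76841957 68.92597164] [0.08827868 0.036353  ]
bar back [[ 0.03100151  0.12604129]
 [ 0.03390211 -0.12033961]] front [[ 0.05238515  0.12574062]
 [ 0.05271077 -0.12234393]]
```

Run:
```python
from h import *
T=lambda p:np.array(p)/3.3+[320,120]
for f in("top0c.png","top8c.png"):
    im=cv2.imread("pics/"+f);hsv=cv2.cvtColor(im,cv2.COLOR_BGR2HSV);m=cv2.inRange(hsv,(20,150,110),(35,255,255))
    k=cv2.getStructuringElement(cv2.MORPH_ELLIPSE,(35,35));e=cv2.erode(m,k)
    n,l,s,c=cv2.connectedComponentsWithStats(e);S=toS(plane("top",T(c[1:]),.18))*1e3
    print(S[np.argsort(S[:,0]>85)].round(1).tolist())
    for row in (S[S[:,0]<S[:,0].mean()],S[S[:,0]>=S[:,0].mean()]):
        if len(row)>1: print(np.polyfit(row[:,1],row[:,0],1))
im=cv2.imread("pics/top8c.png");cv2.imwrite("pics/z8.png",cv2.resize(im[60:260,110:520],None,fx=1.9,fy=1.9,interpolation=cv2.INTER_CUBIC))
```

```text
[[64.6, 74.8], [62.9, -7.7], [62.3, -48.7], [98.3, 32.5], [97.2, -8.6], [96.3, -49.7]]
[1.83935244e-02 6.31440892e+01]
[2.41570856e-02 9.74934447e+01]
[[71.4, 75.0], [72.5, -7.0], [72.4, -48.1], [105.9, 34.1], [106.1, -7.2], [106.5, -48.6]]
[-8.89445531e-03  7.21320297e+01]
[-8.05285858e-03  1.06094197e+02]
```

View pics/z8.png

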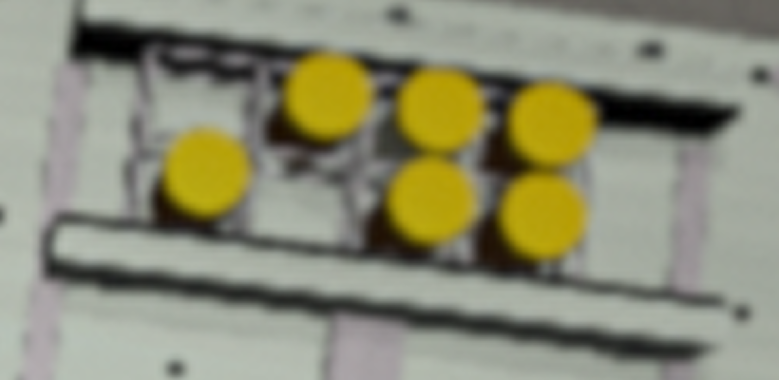

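```bash
cat > ed.py <<'E'
from h import *
import sys
T=lambda p:np.array(p)/3.3+[320,120]
g=cv2.cvtColor(cv2.imread("pics/"+sys.argv[1]),cv2.COLOR_BGR2GRAY).astype(float)
g=cv2.GaussianBlur(g,(0,0),1.5)
def S2px(s,z): return (proj("top",np.c_[toW(s),np.full(len(s),z)])-[320,120])*3.3
def edges(x0,z,sign,name,ys):
    out=[]
    for y in ys:
        xs=np.arange(x0-.006,x0+.006,.0002);p=S2px(np.c_[xs,np.full(len(xs),y)],z).astype(np.float32)
        v=cv2.remap(g.astype(np.float32),p[:,0].reshape(-1,1),p[:,1].reshape(-1,1),cv2.INTER_LINEAR).ravel()
        d=np.gradient(v)*sign;i=d.argmax();out.append((y,xs[i],d[i]))
    o=np.array(out);k=np.abs(o[:,1]-np.median(o[:,1]))<.0025
    f=np.polyfit(o[k,0],o[k,1],1);print(name,'slope mrad',(f[0]*1e3).round(1),'x0 mm',(f[1]*1e3).round(2),'n',k.sum(),'res',(np.std(o[k,1]-np.polyval(f,o[k,0]))*1e3).round(2))
ys=np.linspace(-.11,.115,46)
edges(.125,.161,1,'stop top front (dark->light going +x)',ys)
edges(.17,.115,-1,'deck far',np.linspace(-.15,.15,40))
edges(-.17,.115,1,'deck near',np.linspace(-.15,-.08,20))
b=float(sys.argv[2])
edges(b+.018,.163,-1,'bar front top',ys)
edges(b,.163,1,'bar back top',ys)
E
python3 ed.py top0c.png -.023; python3 ed.py top8c.png .035
```

```text
stop top front (dark->light going +x) slope mrad 0.9 x0 mm 127.54 n 46 res 0.33
deck far slope mrad 0.2 x0 mm 169.14 n 40 res 0.36
deck near slope mrad -0.5 x0 mm -169.89 n 20 res 0.27
bar front top slope mrad -1.4 x0 mm -7.66 n 46 res 0.29
bar back top slope mrad -1.3 x0 mm -20.87 n 46 res 0.46
stop top front (dark->light going +x) slope mrad -0.6 x0 mm 128.29 n 45 res 0.88
deck far slope mrad -0.1 x0 mm 169.16 n 40 res 0.35
deck near slope mrad -2.8 x0 mm -170.2 n 20 res 0.42
bar front top slope mrad -0.3 x0 mm 50.24 n 46 res 0.59
bar back top slope mrad -1.7 x0 mm 36.19 n 46 res 0.37
```

Run:
```python
from h import *
s,M=st();print(lvl(M),go(.003,0,.235,M,s))
```

```text
t 12.65 S [-231.3  231.7] z 245.5 Fsh [0.1 0.4] -0.3 yaw x-axis in S 3.134 zax [ 0.008  0.005 -1.   ] w 0.0005 j6 -2.29
[ 0.006  0.008 -0.007] [-23.59 -23.     1.09]
```

Emit:
apply_moves --moves '[[[0, -4, -4.5, 0, 0, 0, 0], [0, -4, -4.5, 0, 0, 0, 0], [0, -4, -4, 0, 0, 0, 0], [0, -4, -4, 0, 0, 0, 0], [0, -3.5, -3, 0, 0, 0, 0], [0, -2, -2, 0, 0, 0, 0], [0, 0, 0, 0, 0, 0, 0], [0, 0, 0, 0, 0, 0, 0]]]'

```text
t: 13.45
tcp_pos: [0.5834, -0.1379, 0.2423]
tool_rot: [0.003, 0.065, 0.998, 0.003]
force: [-1.0, 0.2, 0.3]
gripper_width: -0.0002
```

Run:
```python
from h import *
s,M=st();print(lvl(M),go(.005,0,.158,M,s))
```

```text
t 13.45 S [-33.3  24.3] z 242.3 Fsh [-1.   0.1] 0.3 yaw x-axis in S 3.132 zax [ 0.006  0.006 -1.   ] w -0.0002 j6 -1.72
[ 0.007  0.005 -0.009] [-3.81 -2.45  8.43]
```

Emit:
apply_moves --moves '[[[0, -2, -1.4, 1, 0.007, 0.005, -0.009], [0, -1.7, -1, 2, 0, 0, 0], [0, 0, 0, 2, 0, 0, 0], [0, 0, 0, 1.6, 0, 0, 0], [0, 0, 0, 1.2, 0, 0, 0], [0, 0, 0, 0.6, 0, 0, 0], [0, 0, 0, 0, 0, 0, 0], [0, 0, 0, 0, 0, 0, 0]]]'

```text
t: 14.25
tcp_pos: [0.6169, -0.1644, 0.1585]
tool_rot: [0.002, 0.058, 0.998, -0.0]
force: [1.0, -0.2, 0.1]
gripper_width: 0.0003
```

Run:
```python
from h import *
s,M=st();print(lvl(M),go(.024,0,.157,M,s))
```

```text
t 14.25 S [3.2 2. ] z 158.5 Fsh [ 1.  -0.1] 0.1 yaw x-axis in S -3.139 zax [ 0.004 -0.    -1.   ] w 0.0003 j6 -1.67
[0.    0.004 0.003] [-2.08 -0.21  0.16]
```

Emit:
apply_moves --moves '[[[0, -1, -0.2, 0.1, 0, 0.004, 0], [0, -0.8, 0, 0, 0, 0, 0], [0, -0.5, 0, 0, 0, 0, 0], [0, -0.4, 0, 0, 0, -0.005, 0], [0, -0.4, 0, 0, 0, -0.005, 0], [0, -0.4, 0, 0, 0, -0.008, 0], [0, -0.4, 0, 0, 0, -0.008, 0], [0, -0.4, 0, 0, 0, -0.008, 0]]]'

```text
t: 15.05
tcp_pos: [0.6415, -0.1689, 0.1613]
tool_rot: [-0.003, 0.059, 0.998, 0.0]
force: [-12.5, 3.0, 6.9]
gripper_width: -0.0001
```

Run:
```python
from h import *
s,M=st();print(lvl(M))
```

```text
t 15.05 S [28.1  0.4] z 161.3 Fsh [-12.8   1.5] 6.9 yaw x-axis in S -3.139 zax [-0.006  0.001 -1.   ] w -0.0001 j6 -1.66
[ 0.    -0.007  0.003]
```

Emit:
apply_moves --moves '[[[0, -0.6, 0, 0.2, 0, -0.01, 0], [0, -0.7, 0, 0.2, 0, -0.01, 0], [0, -0.8, 0, 0.2, 0, -0.01, 0], [0, -0.8, 0, 0.2, 0, -0.01, 0], [0, -0.8, 0, 0.2, 0, -0.01, 0], [0, -0.8, 0, 0.2, 0, -0.01, 0], [0, -0.8, 0, 0.2, 0, -0.01, 0], [0, -0.8, 0, 0.2, 0, -0.01, 0]]]'

```text
t: 15.85
tcp_pos: [0.6416, -0.1696, 0.1603]
tool_rot: [-0.025, 0.058, 0.998, -0.0]
force: [-30.7, 9.1, 21.9]
gripper_width: 0.0001
```

Run:
```python
from h import *
s,M=st();print(lvl(M))
```

```text
t 15.85 S [28.4 -0.2] z 160.3 Fsh [-31.5   5.4] 21.9 yaw x-axis in S -3.137 zax [-0.049  0.003 -0.999] w 0.0001 j6 -1.66
[-0.003 -0.049  0.005]
```

Emit:
apply_moves --moves '[[[0, 0.6, 0, 0, 0, 0, 0], [0, 2, 0, 0, 0, -0.02, 0], [0, 2, 0, -2, 0, -0.025, 0], [0, 0, 0, -3, 0, 0, 0], [0, 3, 3, -3, 0, 0, 0], [0, 5, 5, 0, 0, 0, 0], [0, 5, 5, 0, 0, 0, 0], [0, 5, 5, 0, 0, 0, 0]]]'

```text
t: 16.65
tcp_pos: [0.4745, -0.0127, 0.2426]
tool_rot: [-0.001, 0.061, 0.998, -0.001]
force: [0.9, 2.2, 1.0]
gripper_width: 0.0001
```

```bash
python3 - <<'E'
from h import *
s,M=st();print(lvl(M),go(-.04,.092,.235,M,s))
im=cams.read_camera("top");crop("top",im,320,120,500,300,3.3,"pics/top9c.png")
E
python3 - <<'E'
from h import *
T=lambda p:np.array(p)/3.3+[320,120]
for f in("top9c.png",):
    im=cv2.imread("pics/"+f);hsv=cv2.cvtColor(im,cv2.COLOR_BGR2HSV);m=cv2.inRange(hsv,(20,150,110),(35,255,255))
    k=cv2.getStructuringElement(cv2.MORPH_ELLIPSE,(35,35));e=cv2.erode(m,k)
    n,l,s,c=cv2.connectedComponentsWithStats(e);S=toS(plane("top",T(c[1:]),.18))*1e3
    for row in (S[S[:,0]<S[:,0].mean()],S[S[:,0]>=S[:,0].mean()]):
        if len(row)>1: print(np.polyfit(row[:,1],row[:,0],1))
E
python3 ed.py top9c.png .035
```

```text
t 16.65 S [-156.3  135.6] z 242.6 Fsh [0.6 2.3] 1.0 yaw x-axis in S 3.139 zax [-0.003 -0.001 -1.   ] w 0.0001 j6 -2.0
[-0.002 -0.002 -0.003] [-11.65  -4.32   0.74]
[-7.96090191e-03  7.22360314e+01]
[-5.86682742e-03  1.06202386e+02]
stop top front (dark->light going +x) slope mrad -0.2 x0 mm 128.32 n 45 res 0.84
deck far slope mrad -0.0 x0 mm 169.16 n 40 res 0.35
deck near slope mrad -5.2 x0 mm -170.44 n 20 res 0.31
bar front top slope mrad 0.0 x0 mm 50.27 n 46 res 0.61
bar back top slope mrad -1.6 x0 mm 36.22 n 46 res 0.36
```

View pics/top9c.png

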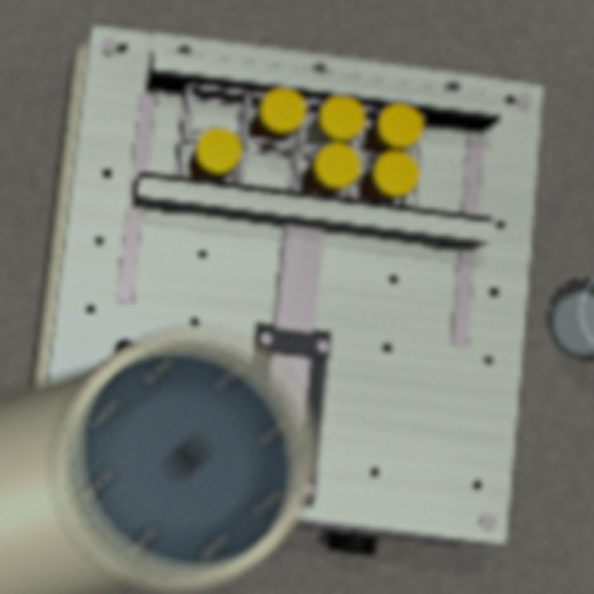

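Run:
```python
from h import *
im=cams.read_camera("top");crop("top",im,360,138,476,200,6.8,"pics/zt.png")
im=cams.read_camera("scene");crop("scene",im,132,205,282,275,5.3,"pics/zs.png")
```

```text
(no output)
```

View pics/zt.png

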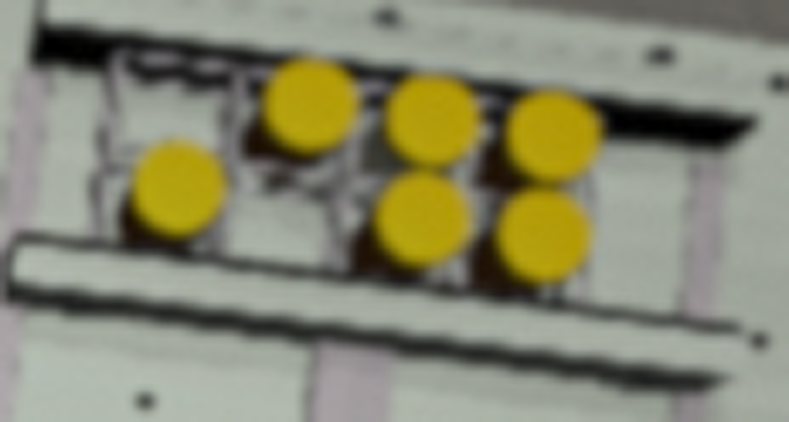

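View pics/zs.png

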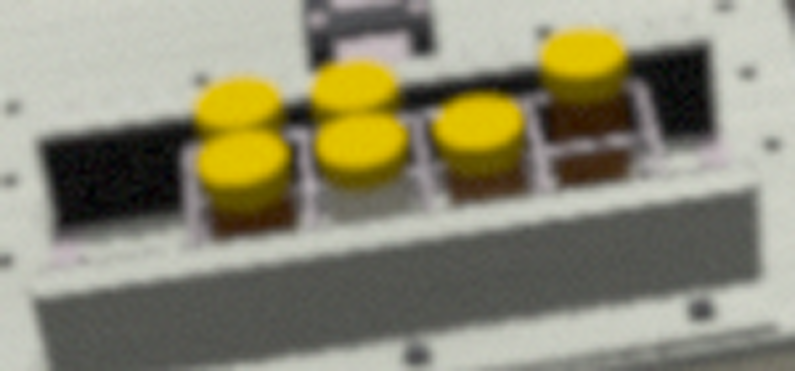

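Emit:
apply_moves --moves '[[[0, -4, -1.5, 0, 0, 0, 0], [0, -4, -1.5, 0, 0, 0, 0], [0, -3.5, -1.2, 0, 0, 0, 0], [0, -1, -0.5, 0.5, 0, 0, 0], [0, 0, 0, 0, 0, 0, 0], [0, 0, 0, 0, 0, 0, 0], [0, 0, 0, 0, 0, 0, 0], [0, 0, 0, 0, 0, 0, 0]]]'

```text
t: 17.6
tcp_pos: [0.5979, -0.078, 0.2385]
tool_rot: [0.001, 0.059, 0.998, -0.0]
force: [0.8, -0.7, -0.0]
gripper_width: 0.0001
```

Run:
```python
from h import *
s,M=st();print(lvl(M),go(-.038,.094,.154,M,s))
for ph in range(70,230,10):
    a=np.radians(ph);p=np.array([-97.5,42.8])+65*np.array([np.cos(a),np.sin(a)])+19*np.array([np.sin(a),-np.cos(a)])
    print(ph,p.round(1),end='; ')
```

```text
t 17.6 S [-26.   85.5] z 238.5 Fsh [ 0.9 -0.6] -0.0 yaw x-axis in S -3.14 zax [ 0.002 -0.001 -1.   ] w 0.0001 j6 -1.82
[-0.001  0.002  0.002] [1.21 0.85 8.45]
70 [-57.4  97.4]; 80 [-67.5 103.5]; 90 [-78.5 107.8]; 100 [-90.1 110.1]; 110 [-101.9  110.4]; 120 [-113.5  108.6]; 130 [-124.7  104.8]; 140 [-135.1   99.1]; 150 [-144.3   91.8]; 160 [-152.1   82.9]; 170 [-158.2   72.8]; 180 [-162.5   61.8]; 190 [-164.8   50.2]; 200 [-165.1   38.4]; 210 [-163.3   26.8]; 220 [-159.5   15.6];
```

Emit:
apply_moves --moves '[[[0, 0.6, 0.8, 1.5, 0, 0, 0], [0, 0.4, 0, 2, 0, 0, 0], [0, 0, 0, 2, 0, 0, 0], [0, 0, 0, 1.6, 0, 0, 0], [0, 0, 0, 1, 0, 0, 0], [0, 0, 0, 0.4, 0, 0, 0], [0, 0, 0, 0, 0, 0, 0], [0, 0, 0, 0, 0, 0, 0]]]'

```text
t: 18.4
tcp_pos: [0.5878, -0.0657, 0.1578]
tool_rot: [0.007, 0.056, 0.998, 0.0]
force: [1.6, -0.1, -0.2]
gripper_width: 0.0002
```

Run:
```python
from h import *
s,M=st();print(lvl(M),go(-.057,.097,.154,M,s))
```

```text
t 18.4 S [-37.5  96.5] z 157.8 Fsh [1.6 0.1] -0.2 yaw x-axis in S -3.134 zax [ 0.013 -0.    -1.   ] w 0.0002 j6 -1.84
[0.001 0.013 0.007] [1.95 0.06 0.36]
```

Emit:
apply_moves --moves '[[[0, 1.8, 0.1, 0.3, 0, 0.013, 0], [0, 1, 0.6, 0, 0, 0, 0], [0, 1.1, 0.45, 0, 0, 0, 0], [0, 1.15, 0.25, 0, 0, 0, 0], [0, 1.2, 0, 0, 0, 0, 0], [0, 1.1, -0.2, 0, 0, 0, 0], [0, 0, 0, 0, 0, 0, 0], [0, 0, 0, 0, 0, 0, 0]]]'

```text
t: 19.2
tcp_pos: [0.5174, -0.0438, 0.1601]
tool_rot: [0.008, 0.055, 0.998, 0.001]
force: [0.0, 0.2, -0.3]
gripper_width: 0.0001
```

Run:
```python
from h import *
s,M=st();print(lvl(M))
im=cams.read_camera("scene");crop("scene",im,110,100,310,270,3.5,"pics/scene10c.png")
```

```text
t 19.2 S [-110.1  109.8] z 160.1 Fsh [0.  0.2] -0.3 yaw x-axis in S -3.133 zax [ 0.016  0.    -1.   ] w 0.0001 j6 -1.9
[0.002 0.016 0.009]
```

View pics/scene10c.png

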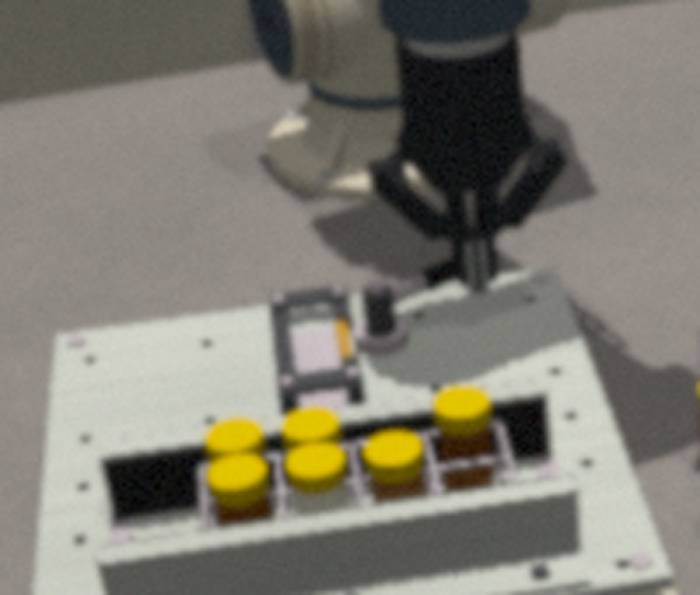

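Emit:
apply_moves --moves '[[[0, 0.8, -0.3, 0.4, 0, 0.015, 0.008], [0, 1, -0.5, 0, 0, 0, 0], [0, 1, -0.7, 0, 0, 0, 0], [0, 0.8, -0.9, 0, 0, 0, 0], [0, 0.7, -1, 0, 0, 0, 0], [0, 0, 0, 0, 0, 0, 0], [0, 0, 0, 0, 0, 0, 0], [0, 0, 0, 0, 0, 0, 0]]]'

```text
t: 20.05
tcp_pos: [0.4694, -0.0746, 0.1564]
tool_rot: [0.003, 0.06, 0.998, 0.002]
force: [2.6, 2.1, 0.7]
gripper_width: -0.0001
```

Run:
```python
from h import *
s,M=st();print(lvl(M))
```

```text
t 20.05 S [-154.    73.5] z 156.4 Fsh [2.3 2.4] 0.7 yaw x-axis in S 3.141 zax [ 0.005  0.004 -1.   ] w -0.0001 j6 -1.86
[ 0.005  0.005 -0.001]
```

Emit:
apply_moves --moves '[[[0, 0.7, -1, 0, 0, 0.005, 0], [0, 0.5, -1.2, 0, 0, 0, 0], [0, 0.2, -1.3, 0, 0, 0, 0], [0, 0, -1.3, 0, 0, 0, 0], [0, -0.1, -1.3, 0, 0, 0, 0], [0, 0, 0, 0, 0, 0, 0], [0, 0, 0, 0, 0, 0, 0], [0, 0, 0, 0, 0, 0, 0]]]'

```text
t: 20.85
tcp_pos: [0.458, -0.1147, 0.1563]
tool_rot: [0.009, 0.059, 0.998, 0.022]
force: [0.0, 1.8, -0.0]
gripper_width: 0.0002
```

Run:
```python
from h import *
s,M=st();print(lvl(M))
im=cams.read_camera("scene");crop("scene",im,110,100,310,270,3.5,"pics/scene11c.png")
```

```text
t 20.85 S [-160.6   32.3] z 156.3 Fsh [-0.2  1.8] -0.0 yaw x-axis in S -3.139 zax [ 0.02   0.043 -0.999] w 0.0002 j6 -1.73
[0.045 0.015 0.003]
```

View pics/scene11c.png

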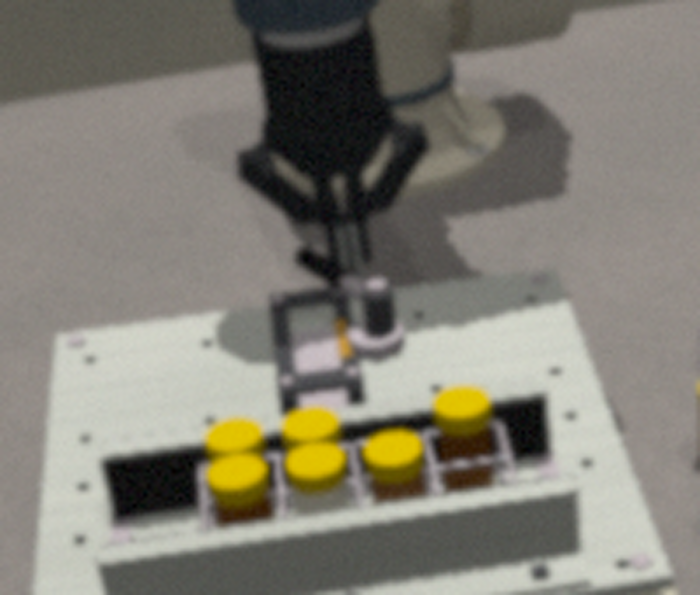

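Emit:
apply_moves --moves '[[[0, 0, -0.6, 0, 0.02, 0.015, 0], [0, -0.1, -0.8, 0, 0.02, 0, 0], [0, -0.2, -0.9, 0, 0.01, 0, 0], [0, -0.2, -0.9, 0, 0.01, 0, 0], [0, -0.3, -0.9, 0, 0.01, 0, 0], [0, -0.3, -0.9, 0, 0.01, 0, 0], [0, -0.3, -0.9, 0, 0.01, 0, 0], [0, -0.3, -0.9, 0, 0.01, 0, 0]]]'

```text
t: 21.7
tcp_pos: [0.4591, -0.1188, 0.156]
tool_rot: [-0.008, 0.06, 0.998, 0.035]
force: [-14.6, 44.4, 28.0]
gripper_width: -0.0001
```

Run:
```python
from h import *
s,M=st();print(lvl(M))
```

```text
t 21.7 S [-158.9   28.4] z 156.0 Fsh [-19.8  42.3] 28.0 yaw x-axis in S -3.14 zax [-0.012  0.07  -0.997] w -0.0001 j6 -1.69
[ 0.068 -0.02   0.001]
```

Emit:
apply_moves --moves '[[[0, 0.5, 1, 0, 0, 0, 0], [0, 0.8, 1.5, 0, 0.03, -0.02, 0], [0, 0.5, 1, -1, 0.035, 0, 0], [0, 0, 0, -3, 0, 0, 0], [0, 0, 0, -3, 0, 0, 0], [0, 3, 4, -1, 0, 0, 0], [0, 3, 5, 0, 0, 0, 0], [0, 3, 5, 0, 0, 0, 0]]]'

```text
t: 22.5
tcp_pos: [0.3757, 0.0537, 0.2383]
tool_rot: [-0.006, 0.065, 0.998, -0.004]
force: [1.0, 0.8, -0.3]
gripper_width: -0.0002
```

Emit:
apply_moves --moves '[[[0, 2, 5, 0, 0, 0, 0], [0, 2, 5, 0, 0, 0, 0], [0, 0, 5, 0, 0, 0, 0], [0, 0, 0, 0, 0, 0, 0], [0, 0, 0, 0, 0, 0, 0], [0, 0, 0, 0, 0, 0, 0], [0, 0, 0, 0, 0, 0, 0], [0, 0, 0, 0, 0, 0, 0]]]'

```text
t: 23.3
tcp_pos: [0.354, 0.2016, 0.2359]
tool_rot: [-0.006, 0.064, 0.998, -0.009]
force: [-0.5, -0.0, 0.5]
gripper_width: 0.0
```

```bash
python3 - <<'E'
from h import *
s,M=st();print(lvl(M))
im=cams.read_camera("top");crop("top",im,320,120,500,300,3.3,"pics/top12c.png");cv2.imwrite("pics/top12.png",im[:,:,::-1])
im=cams.read_camera("scene");cv2.imwrite("pics/scene12.png",im[:,:,::-1])
E
python3 - <<'E'
from h import *
T=lambda p:np.array(p)/3.3+[320,120]
im=cv2.imread("pics/top12c.png");hsv=cv2.cvtColor(im,cv2.COLOR_BGR2HSV);m=cv2.inRange(hsv,(20,150,110),(35,255,255))
k=cv2.getStructuringElement(cv2.MORPH_ELLIPSE,(35,35));e=cv2.erode(m,k)
n,l,s,c=cv2.connectedComponentsWithStats(e);S=toS(plane("top",T(c[1:]),.18))*1e3
print(S.round(1).tolist())
for row in (S[S[:,0]<S[:,0].mean()],S[S[:,0]>=S[:,0].mean()]): print(np.polyfit(row[:,1],row[:,0],1))
E
python3 ed.py top12c.png .035
```

```text
t 23.3 S [-301.6  333.9] z 235.9 Fsh [-0.5 -0.1] 0.5 yaw x-axis in S 3.134 zax [-0.013 -0.017 -1.   ] w 0.0 j6 -2.61
[-0.019 -0.011 -0.008]
[[105.8, 34.2], [106.1, -7.1], [106.5, -48.5], [71.3, 75.0], [72.5, -7.0], [72.5, -48.1]]
[-1.00727981e-02  7.21483564e+01]
[-9.18366999e-03  1.06077939e+02]
stop top front (dark->light going +x) slope mrad -0.7 x0 mm 128.29 n 45 res 0.85
deck far slope mrad -0.4 x0 mm 169.11 n 40 res 0.31
deck near slope mrad -4.5 x0 mm -170.4 n 20 res 0.28
bar front top slope mrad -0.1 x0 mm 50.19 n 46 res 0.55
bar back top slope mrad -1.7 x0 mm 36.13 n 46 res 0.33
```

View pics/top12c.png

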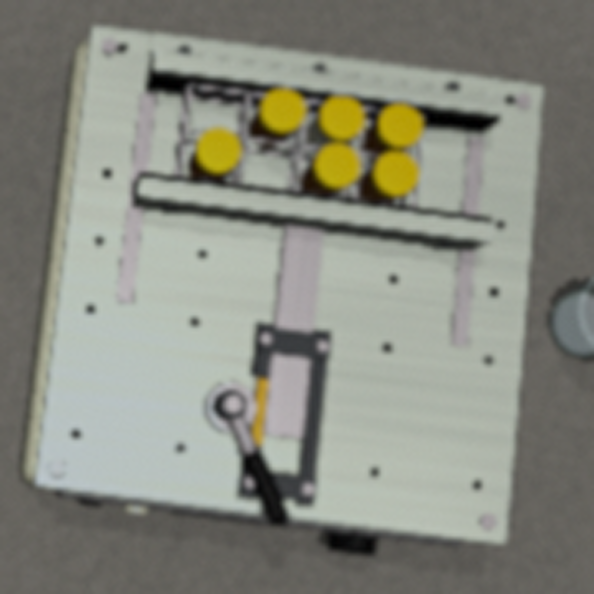

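View pics/scene12.png

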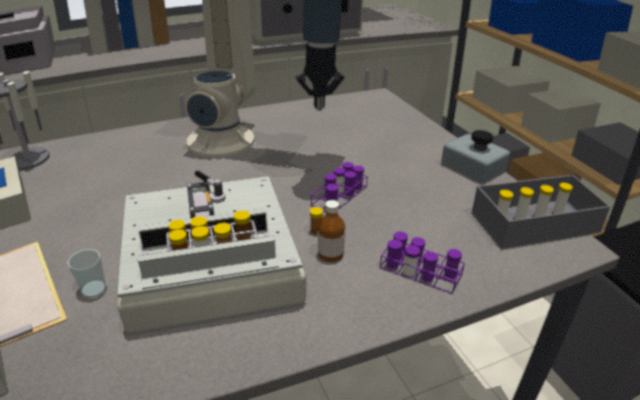

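Run:
```python
from h import *
a=cv2.imread("pics/top0.png").astype(int);b=cv2.imread("pics/top12.png").astype(int)
d=(np.abs(a-b).sum(2)>90).astype(np.uint8);d[:330,:][:, :]
for n,(x0,y0,x1,y1) in dict(bottle=(280,165,315,205),spare=(285,212,308,235),beaker=(484,198,525,232),purple1=(205,100,275,175)).items(): print(n,d[y0:y1,x0:x1].sum())
T=lambda p:np.array(p)/3.3+[320,120]
t=toS(plane("top",T([[250,452],[280,521]]),.148))-[-.0975,.0428];print(np.degrees(np.arctan2(t[:,1],t[:,0]))%360)
order.job_done()
```

```text
bottle 0
spare 0
beaker 0
purple1 0
[208.9140704 209.7110368]
the job is handed in; nothing more can be done
```

The rack is clamped. I pushed the lever to its released end, pushed the bar forward until the rack was tight against the stop, then pushed the lever back to its locked end. The job went in at about 23 s, with the arm well clear of the shaker.

Last checks:
- **Released end:** the lever stalled at about 69° in the top view, against 70° nominal, before I touched the bar.
- **Bar push:** the bar took 31 N at the fingertips without moving. Working from finger contact puts its travel at about 59 mm, against the 60 mm expected.
- **Locked end:** the lever stalled at the end stop and reads about 209–210° in the top view, against 210° nominal. The push against the stop reached about 50 N, from the fingertips only.
- **Rack position:** in the picture its origin is at about shaker x +89 mm, against 90 mm when seated. The bar did not move while the lever was being locked.
- **Bystanders:** the bottle, spare container, beaker and the purple rack nearest the shaker are unchanged between the first and last pictures. I did not check the second purple rack the same way.

Two checks disagree:
- **Bar travel:** the top-view edges alone give 57–58 mm, lower than the finger estimate.
- **Squareness:** the container caps look about 9 mrad askew while the bar looks square. I took this as the containers sitting loosely in the rack, because the bar did not move under 31 N. I did not confirm it directly.

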